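# Crack the seal cap of the leak-test chamber and hold it ajar

## Task

Vent the leak-test chamber: slip the blade of the steel depth gauge into the slot under the hinged cover's front lip, lever the cover up with the blade (not with the gripper) until it stays fully back by itself, and lay the gauge flat on the counter. Then take the seal cap by its knob, pull it straight up until its sticky seal breaks free, and finish while still holding it level over its seat, about 2 cm up; never lift it more than 4 cm, and leave the other things on the counter where they are.

Things in the scene. Friction and masses are not known exactly. Their poses are not given: they have to be found in the camera images.
- chamber: Fixed leak-test chamber: aluminium plinth 150 (x) x 130 (y) x 30 mm high. Origin: centre of its underside, on the counter; front (cover lip) at -x, roughly towards the robot, hinge at +x. On its centre a steel seat collar, 81 mm across, from z = 30 to 48 mm, hidden with the cap by the closed cover.
- cover (a joint): Angle of the grey sheet cover, rad: 0 closed, grows opening up and back, stop at 1.9. A hood open below, x -65 to +62 mm, y -58 to +58 mm in the chamber frame, top at z = 90 mm, 3 mm thick, 0.16 kg. Let go, it falls shut when under about 0.95 rad and falls open to its stop when over about 1.3 rad.
- cover_hinge (a point): Middle of the cover's hinge line, which runs along the chamber's y; at x = +64, z = 34 mm in the chamber frame.
- cover_lip (a point): Middle of the lower front edge of the cover's lip, a flange 3 mm thick, 18 mm deep, 116 mm wide; closed, at x = -83, z = 40 mm in the chamber frame, front wall behind it at x = -65 to -62. Under lip and wall is an open slot 10 mm high over the plinth top (z = 30, from x = -75 mm on), free inside up to the collar at x = -41. Lifting the lip takes 1 to 2 N.
- cap: Loose round seal cap, 0.18 to 0.29 kg: steel flange 72 mm across, 5 mm thick, lying on the collar; below it a plug 52 mm across, 16 mm deep, in the sticky seal. Origin: centre of the flange's underside, 48 mm above the counter when seated; z up. The pull needed grows to about 13 N within 5 mm, then it lets go; from 15 mm up it is clear. Let go, it would sink back onto the seal.
- cap_knob (a point): Middle of the cap's knob, a plain upright cylinder 24 mm in diameter and 30 mm high, from 5 to 35 mm above the flange's underside (53 to 83 mm above the counter when seated); this point is 20 mm above it.
- gauge: Loose blue steel depth gauge, 0.16 kg, lying flat: stem 90 x 18 x 22 mm high, cross bar 10 x 56 x 22 mm, blade 75 x 14 x 3 mm. Origin: underside of the stem's middle; x along the stem to the blade (cross bar x = 45 to 55, tip x = 130 mm); blade mid-plane 11 mm above the underside. Mass centre 18 mm ahead of the origin.
- blade_tip (a point): Middle of the blade's tip on the gauge.
- wingtip: Bystander: white resin wingtip model lying flat, about 180 x 94 x 20 mm; origin under its middle.
- nipple1: Bystander: barbed stainless tap nipple standing upright, 18 mm across, 34 mm high; origin under its middle.
- nipple2: Bystander: another such nipple.
- nipple3: Bystander: another such nipple.
- bushing: Bystander: bronze bushing, 36 mm outside, 28 mm high; origin under its middle.
- setblock: Bystander: dark steel setting block 50 x 30 x 25 mm; origin under its middle.
- cup: Bystander: white cup 70 mm across, 70 mm high; origin under its middle.
There are look-alikes about, which are no part of the job. What is shaped like the gauge but green, orange or red is not meant.

How it is judged:
On the way, in this order (a step that is already met when the one before it is completed fails the run):
1. the cover is being levered up on the gauge's blade (value of joint cover above 0.35 rad and contact force between gauge and cover above 0.2 N), for 0.05 s.
2. the cover stays back by itself and the gauge lies flat on the counter, let go (value of joint cover above 1.4 rad and height (world z) of gauge below 0.006 m and angle between gauge's own z axis and vertical below 0.15 rad and linear speed of gauge below 0.02 m/s and contact force between the fingers and gauge below 0.1 N), for 0.2 s.
3. the cap is broken free of its seal, in the fingers (z of cap in the frame of chamber between 0.063 and 0.08 m and contact force between the fingers and cap above 2 N and contact force between cap and chamber below 0.2 N), for 0.2 s.
At the end, for the whole second after the job is handed in: The fingers hold the cap (over 2 N), its flange 15 to 32 mm above the collar, clear of seal and chamber, within 15 mm of the seat's centre and tilted under 0.2 rad, at rest; the cover is open more than 1.4 rad; the gauge lies flat on the counter, let go (all of step 2 and all of step 3 and horizontal distance between cap and chamber below 0.015 m and angle between cap's own z axis and vertical below 0.2 rad and linear speed of cap below 0.02 m/s); the arm keeps its last pose, push and grip.
It fails at once if the gripper pushes the cover instead of the blade (contact force between the fingers and cover above 1 N).
It fails at once if the cap is lifted more than 45 mm off its seat (z of cap in the frame of chamber above 0.093 m).
It fails at once if a bystander is shifted more than 20 mm (distance of any of wingtip, nipple1, nipple2, nipple3, bushing, setblock, cup from where it was at the start of the episode above 0.02 m).
It also fails if it takes over 64 s, if anything falls off the work surface, if the arm or the gripper's body presses on something with over 40 N, if the wrist force passes 120 N, or if a joint passes its speed limit or range.

## Robot

A 6-joint arm with a two-finger parallel gripper is mounted at the origin on the work surface. World frame = base frame: x ahead of the robot, y to its left, z up, the work surface at z = 0. Lengths are in m, angles in rad, forces in N, time in s.
With the tool pointing down it reaches from about 0.3 to 0.775 m from the base axis. Payload 14.6 kg.
Tool frame: the origin (TCP) lies at the very end of the fingers, on their centre line; the grasp point (between the pads) lies 19 mm behind it; z points along the fingers, y is the direction in which the jaws open and shut (so a half turn about z gives the same grasp; the last joint's range is limited). The gripper opens to 94 mm and grips with 3 to 60 N. Pads are 16 mm wide; open, the fingers measure 119 mm over their backs; the gripper's body (75 mm by 177 mm) begins 78 mm behind the grasp point.
Start: joints at [-1.395, 0.3, 1.521, -0, 1.321, -0.067], TCP at [0.132, -0.534, 0.205] pointing down, gripper open.
Joint ranges: [-3.03, 3.03], [-0.79, 2.21], [0.23, 2.52], [-1.04, 4.18], [0, 3.07], [-2.55, 2.55]. Speed limits (rad/s): [2.22, 2.22, 2.57, 3.14, 3.14, 3.14].

## Interface

Orientations are given as [roll, pitch, yaw] about the fixed x, y, z axes, in that order (R = Rz(yaw) Ry(pitch) Rx(roll)).
In Python, from station import status, camera, ctrl gives the robot as it stands. The module is installed in compiled form; this text tells all that it offers.
- The arm moves only by the shell command python3 -m jog 'ROWS' [FORCE]. ROWS is JSON, a list of rows, each a list of 7 numbers: the shift along the tool's x, y, z each as a share of 1000 mm, from -1 to 1, then the turn, a rotation vector about the tool's x, y, z each as a share of pi/2 rad, from -1 to 1, then the opening, from -1 (shut) to 1 (fully open), so that 0 is half open. A call has 1 to 20 rows; each row is the pose to reach, as a shift and turn from the pose measured when the call began, along the tool's axes at that moment; what a row does not reach only later rows make up. A row lasts 1/10 s, in which the tool goes at most 50 mm and 8.59 degrees, less where a joint would pass 70% of its speed; a pose out of reach is approached as far as the arm can. A call with a number of a shift or a turn outside -1 to 1 is refused whole. A call with a gripper value outside its range is refused whole. The fingers move at their own pace and stop on an object; FORCE is the grip in N (left out, the last holds). Time passes only in rows, so rows that repeat a pose let the fingers close. It gives the time, the measured TCP pose, the force and the opening at its end, in the units of the state.
- status.get_obs(): the state, without advancing time (a new reading comes with each control period).
- camera(name): name is "scene" or "side" or "wrist"; returns a dict with "image" (480x640x3 uint8, red, green, blue), "fx", "fy", "cx", "cy" (pixels), "world_from_camera" (4x4, takes a point from camera to world coordinates). Camera axes: x right, y down, z forward; pixel columns grow to the right and rows downward; lengths in m; the calibration is good to about 2 mm. A picture is of the moment at which its call begins. There is no depth.
- ctrl.hand_in(): hands the job in, once; it reports no verdict.
The state is a dict: "time_s": time; "qpos": joint angles; "joint_vel": joint speeds; "tau": joint torques, N m; "ee_pos": TCP position; "eef_rot": TCP orientation; "force": force on the tool from outside, world axes, zero at the start; "moment": the same for the moment, N m; "grip_width": finger opening in m.
Only numpy, scipy, OpenCV 4.12 (cv2) and the standard library are available. Lean on these libraries where they do the work, as an engineer would, in place of code of your own. Each camera call takes 0.05 s, during which the arm holds its last target.

## Working session

There is one attempt and no reset: what is moved stays moved. The work goes in short steps, Python scripts to look and compute and a shell command to move; the robot and the scene stay as the last step left them, time stands still between calls to the robot, and variables do not carry over. Pictures are saved under pics/ and viewed, and the job is handed in when it is done.

```bash
mkdir -p pics; ls
python3 - <<'E'
from station import status, camera, ctrl
import cv2
for n in ["scene","side","wrist"]:
    c=camera(n); cv2.imwrite(f"pics/{n}0.png",c["image"][:,:,::-1]); print(n,c["fx"],c["fy"],c["cx"],c["cy"]); print(c["world_from_camera"].round(3))
o=status.get_obs(); print(o)
E
```

```text
pics
scene 471.2981318094604 471.2981318094604 318.133379776431 239.31079686795837
[[-0.832  0.3   -0.466  1.006]
 [ 0.554  0.478 -0.682  0.714]
 [ 0.018 -0.826 -0.564  0.632]
 [ 0.     0.     0.     1.   ]]
side 536.4309036778143 536.4309036778143 319.324646679425 241.61521096352945
[[ 0.991 -0.103  0.088  0.428]
 [-0.135 -0.691  0.71  -0.857]
 [-0.012 -0.716 -0.698  0.922]
 [ 0.     0.     0.     1.   ]]
wrist 394.62721377114144 394.62721377114144 318.7390924414754 235.2598805884156
[[ 0.24  -0.929 -0.28   0.214]
 [-0.971 -0.23  -0.068 -0.513]
 [-0.001  0.288 -0.958  0.384]
 [ 0.     0.     0.     1.   ]]
{'time_s': 0.15, 'qpos': array([-1.39461681e+00,  3.00320013e-01,  1.52142707e+00,  3.61569997e-07,
        1.32072696e+00, -6.65935471e-02]), 'joint_vel': array([-1.19011131e-03, -3.60775619e-03, -1.91406169e-03,  6.43507623e-04,
       -7.76951235e-04, -3.99543383e-05]), 'tau': array([ 1.85016412e-03, -5.31959367e+01, -3.52819061e+01,  7.09057599e-02,
        2.36469012e-02, -6.74259036e-05]), 'ee_pos': array([ 0.1321824 , -0.53367059,  0.20503437]), 'eef_rot': array([-3.14071324e+00, -5.90009604e-05,  2.42772950e-01]), 'force': array([0.67963121, 0.52298004, 0.72293977]), 'moment': array([ 0.05588262, -0.04701734,  0.03522656]), 'grip_width': 0.09403890216271092}
```

View pics/scene0.png

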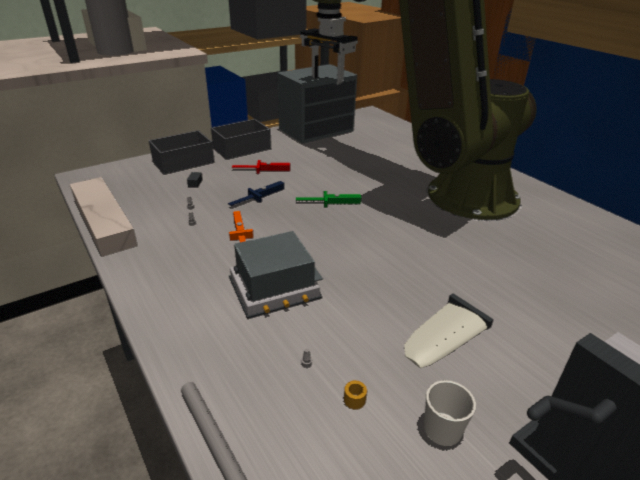

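View pics/side0.png

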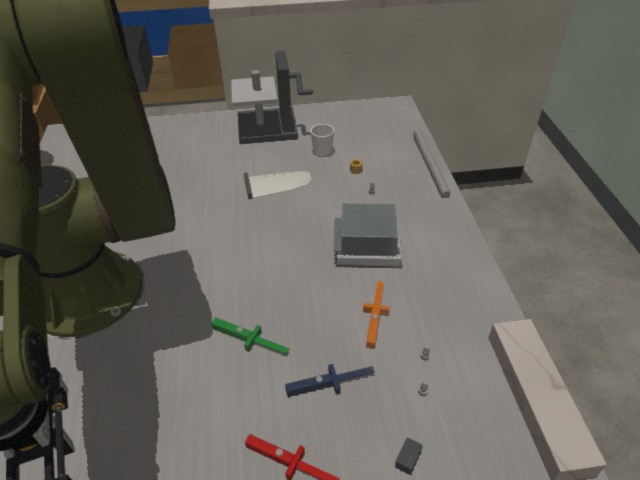

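View pics/wrist0.png

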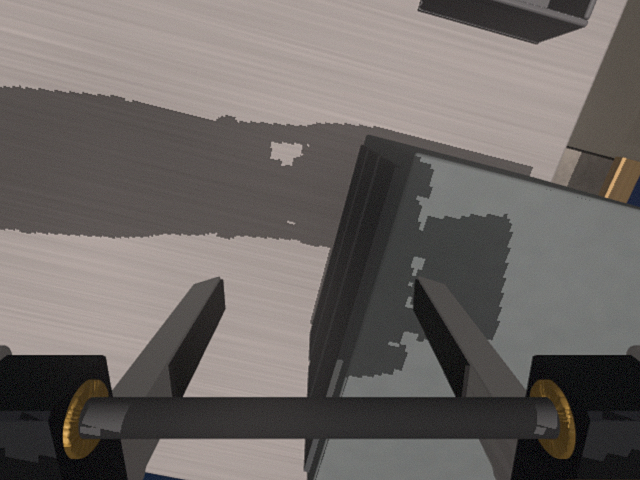

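The gauge-shaped items are blue (side 330,380; scene 257,194), green (side 250,335), orange (side 376,315) and red (side 290,460). The task asks for the blue one. The chamber is at side (369,235). Next I'll take close crops and measure the gauge.

```bash
cat > h.py <<'E'
import numpy as np, cv2
from station import status, camera, ctrl
def ray(c,u,v):
    M=c["world_from_camera"]; d=M[:3,:3]@np.array([(u-c["cx"])/c["fx"],(v-c["cy"])/c["fy"],1.]); return M[:3,3],d
def plane(c,u,v,z):
    o,d=ray(c,u,v); return o+d*(z-o[2])/d[2]
def proj(c,p):
    M=c["world_from_camera"]; q=M[:3,:3].T@(np.asarray(p,float)-M[:3,3]); return np.array([c["fx"]*q[0]/q[2]+c["cx"],c["fy"]*q[1]/q[2]+c["cy"]])
def tri(c1,p1,c2,p2):
    o1,d1=ray(c1,*p1);o2,d2=ray(c2,*p2)
    A=np.stack([d1,-d2],1); s=np.linalg.lstsq(A,o2-o1,rcond=None)[0]
    a=o1+d1*s[0];b=o2+d2*s[1]; return (a+b)/2,np.linalg.norm(a-b)
def crop(c,u0,v0,u1,v1,k,name):
    im=c["image"][v0:v1,u0:u1,::-1]; cv2.imwrite(name,cv2.resize(im,None,fx=k,fy=k,interpolation=cv2.INTER_CUBIC))
E
python3 - <<'E'
from h import *
s=camera("side"); w=camera("scene")
crop(s,270,350,390,410,6,"pics/sblue.png"); crop(s,320,190,420,280,7,"pics/schamb.png")
crop(w,220,170,300,220,8,"pics/wblue.png"); crop(w,215,215,335,325,6,"pics/wchamb.png")
for n,c in (("side",s),("scene",w)):
    hsv=cv2.cvtColor(c["image"],cv2.COLOR_RGB2HSV)
    m=((hsv[...,0]>100)&(hsv[...,0]<130)&(hsv[...,1]>90)).astype(np.uint8)
    k,l,st,ce=cv2.connectedComponentsWithStats(m)
    for i in range(1,k):
        if st[i,4]>60: print(n,st[i],ce[i].round(1), plane(c,*ce[i],0.015).round(3))
E
```

```text
side [ 118    7   96   49 2068] [163.2  23.6] [0.073 1.459 0.015]
scene [  499    32   141   192 17739] [581.8 122.9] [-0.77  -0.151  0.015]
scene [ 205   66   43   61 2054] [225.8  96.3] [ 0.237 -1.11   0.015]
scene [229 182  54  23 333] [260.9 192.2] [ 0.501 -0.304  0.015]
```

View pics/sblue.png

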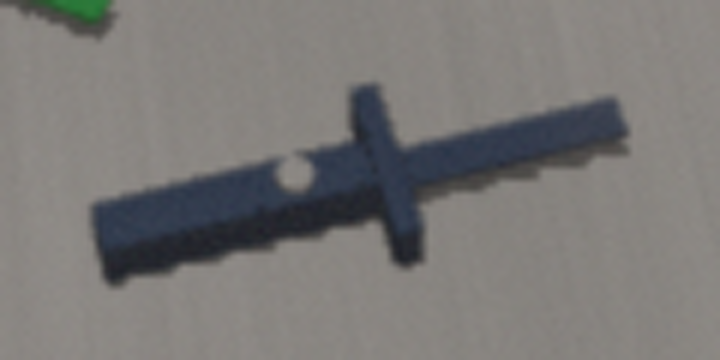

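View pics/schamb.png

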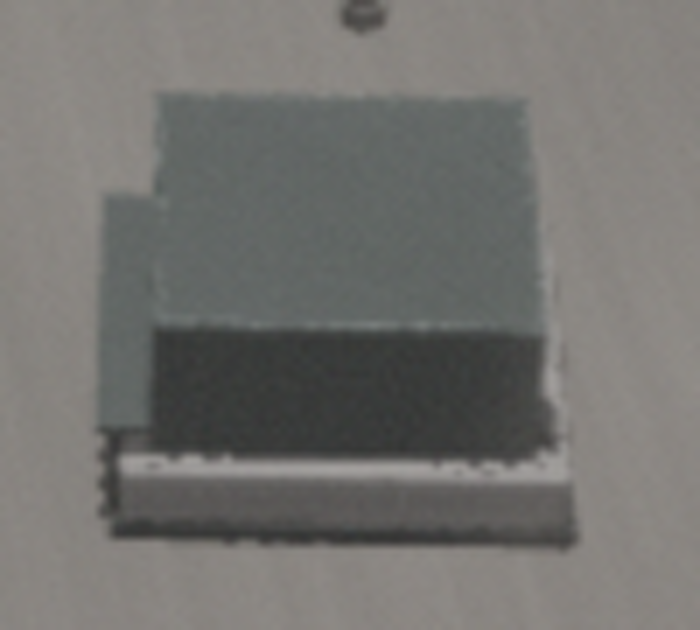

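View pics/wblue.png

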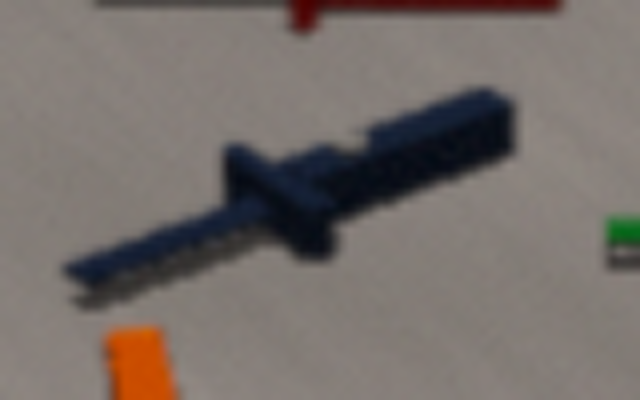

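View pics/wchamb.png

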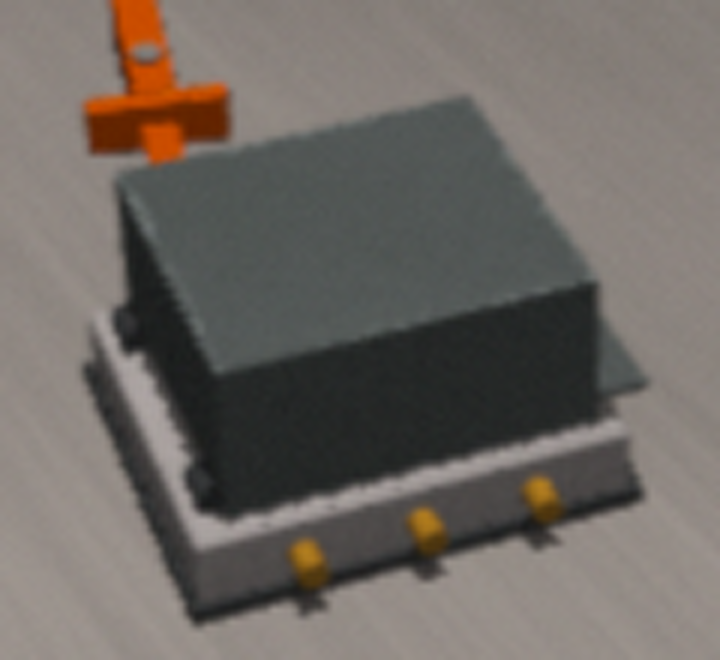

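Both crops confirm the blue gauge: its stem points toward the robot and its blade lies away from it, with the tip at about side (373,369). The chamber cover is closed and its lip faces left in the side view.

Run:
```python
from h import *
s=camera("side"); w=camera("scene")
S=lambda p,o,k:(o[0]+(p[0]+.5)/k-.5,o[1]+(p[1]+.5)/k-.5)
def rep(n,ps,pw,z):
    a=[]
    if ps: a.append(plane(s,*ps,z)); print(n,"side",a[-1].round(4))
    if pw: a.append(plane(w,*pw,z)); print(n,"scene",a[-1].round(4))
    if ps and pw: p,e=tri(s,ps,w,pw); print("   tri",p.round(4),round(e,4))
    return np.mean(a,0)
sb=lambda p:S(p,(270,350),6); wb=lambda p:S(p,(220,170),8)
t=rep("tip",sb((619,115)),wb((78,276)),.0125); r=rep("rear",sb((99,229)),wb((502,97)),.022)
d=(t-r)[:2]; print(np.linalg.norm(d),np.degrees(np.arctan2(d[1],d[0])))
sc=lambda p:S(p,(320,190),7); wc=lambda p:S(p,(215,215),6)
P=[rep("A -x+y",sc((157,95)),wc((597,283)),.09),rep("B +x+y",sc((527,95)),wc((218,373)),.09),
   rep("C +x-y",sc((545,330)),wc((120,178)),.09),rep("D -x-y",sc((155,325)),wc((470,97)),.09)]
l1=rep("lip+y",sc((103,195)),wc((650,382)),.043);l2=rep("lip-y",sc((97,428)),None,.043)
L=np.array([[-.065,.058],[.062,.058],[.062,-.058],[-.065,-.058],[-.083,.058],[-.083,-.058]]); W=np.array(P+[l1,l2])[:,:2]
# rigid fit
a=L-L.mean(0);b=W-W.mean(0); th=np.arctan2((a[:,0]*b[:,1]-a[:,1]*b[:,0]).sum(),(a*b).sum())
R=np.array([[np.cos(th),-np.sin(th)],[np.sin(th),np.cos(th)]]); T=W.mean(0)-R@L.mean(0)
print("chamber",T,np.degrees(th)); print((W-(L@R.T+T)).round(4))
```

```text
tip side [ 0.5986 -0.2989  0.0125]
tip scene [ 0.5988 -0.2941  0.0125]
   tri [ 0.5982 -0.2975  0.0106] 0.0015
rear side [ 0.4272 -0.3219  0.022 ]
rear scene [ 0.4276 -0.3147  0.022 ]
   tri [ 0.4262 -0.3196  0.0191] 0.0024
0.1726593017766525 7.256939488019052
A -x+y side [0.6053 0.1125 0.09  ]
A -x+y scene [0.6059 0.1172 0.09  ]
   tri [0.6052 0.1151 0.0881] 0.0012
B +x+y side [0.7302 0.0936 0.09  ]
B +x+y scene [0.728  0.0937 0.09  ]
   tri [0.7292 0.0937 0.0903] 0.002
C +x-y side [ 0.7086 -0.0206  0.09  ]
C +x-y scene [ 0.7085 -0.0162  0.09  ]
   tri [ 0.7084 -0.0186  0.0884] 0.0017
D -x-y side [5.858e-01 1.000e-04 9.000e-02]
D -x-y scene [0.5844 0.0036 0.09  ]
   tri [0.5849 0.002  0.0889] 0.0026
lip+y side [0.5875 0.1165 0.043 ]
lip+y scene [0.5862 0.1201 0.043 ]
   tri [0.5867 0.1187 0.0418] 0.0026
lip-y side [0.5677 0.0029 0.043 ]
chamber [0.65875282 0.04738994] -9.639355844418693
[[ 0.0012 -0.0006]
 [-0.0005 -0.0006]
 [-0.0016  0.0018]
 [ 0.0001  0.0008]
 [ 0.0002 -0.0002]
 [ 0.0005 -0.0012]]
```

```bash
cat >> h.py <<'E'
from scipy.spatial.transform import Rotation as Ro
def goto(p=None,rpy=None,yaw=None):
    "prints row numbers to world pose p, rpy"
    o=status.get_obs(); R0=Ro.from_euler('xyz',o['eef_rot']); p0=o['ee_pos']
    if rpy is None: rpy=[np.pi,0,yaw]
    R1=Ro.from_euler('xyz',rpy) 
    sh=R0.inv().apply(np.asarray(p,float)-p0); rv=(R0.inv()*R1).as_rotvec()/(np.pi/2)
    print("t",round(o['time_s'],2),"row",sh.round(4).tolist(),rv.round(4).tolist(),"grip",round(o['grip_width']*1000,1),"pos",p0.round(4),"rpy",o['eef_rot'].round(4))
E
python3 - <<'E'
from h import *
goto([0.483,-0.311,0.15],yaw=0.127)
E
```

```text
t 0.35 row [0.3941, -0.1319, 0.0553] [-0.0002, 0.0, 0.0737] grip 94.0 pos [ 0.1322 -0.5338  0.2053] rpy [-3.1413 -0.      0.2428]
```

```bash
python3 -m jog '[[0.394,-0.132,0.055,0,0,0.074,0],[0.394,-0.132,0.055,0,0,0.074,0],[0.394,-0.132,0.055,0,0,0.074,0],[0.394,-0.132,0.055,0,0,0.074,0],[0.394,-0.132,0.055,0,0,0.074,0],[0.394,-0.132,0.055,0,0,0.074,0],[0.394,-0.132,0.055,0,0,0.074,0],[0.394,-0.132,0.055,0,0,0.074,0],[0.394,-0.132,0.055,0,0,0.074,0],[0.394,-0.132,0.055,0,0,0.074,0],[0.394,-0.132,0.055,0,0,0.074,0],[0.394,-0.132,0.055,0,0,0.074,0],[0.394,-0.132,0.055,0,0,0.074,0]]'
python3 - <<'E'
from h import *
c=camera("wrist"); cv2.imwrite("pics/wr1.png",c["image"][:,:,::-1])
for n in ([.471,-.313,.022],[.4272,-.319,.022],[.599,-.297,.0125]): print(proj(c,n))
goto([0.483,-0.311,0.15],yaw=0.127)
E
```

```text
time_s: 1.65
ee_pos: [0.4821, -0.3118, 0.1507]
eef_rot: [3.142, -0.0, 0.125]
force: [1.2, 0.1, -0.0]
grip_width: 0.0473
[318.8000615  237.90475651]
[319.38977126 287.62873308]
[318.87404918  68.95592715]
t 1.7 row [0.0008, -0.0006, 0.0007] [0.0, -0.0002, -0.0012] grip 47.0 pos [ 0.4823 -0.3117  0.1507] rpy [ 3.1415e+00 -2.0000e-04  1.2510e-01]
```

View pics/wr1.png

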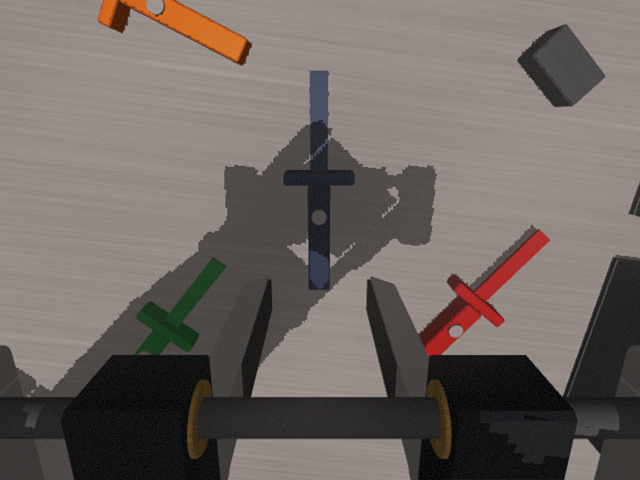

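The wrist view shows the blue gauge straight under the jaws, stem at column 319, tip at (319,71) and rear end at (319,289). This is within 2 px of my prediction, so I'll descend and grip.

```bash
python3 -m jog '[[0.001,-0.001,0.05,0,0,0,0],[0.001,-0.001,0.1,0,0,0,0],[0.001,-0.001,0.13,0,0,0,0],[0.001,-0.001,0.146,0,0,0,0],[0.001,-0.001,0.146,0,0,0,0],[0.001,-0.001,0.146,0,0,0,0],[0.001,-0.001,0.146,0,0,0,-1],[0.001,-0.001,0.146,0,0,0,-1],[0.001,-0.001,0.146,0,0,0,-1],[0.001,-0.001,0.146,0,0,0,-1],[0.001,-0.001,0.146,0,0,0,-1],[0.001,-0.001,0.146,0,0,0,-1],[0.001,-0.001,0.146,0,0,0,-1],[0.001,-0.001,0.146,0,0,0,-1]]' 50
python3 -m jog '[[0,0,-0.05,0,0,0,-1],[0,0,-0.1,0,0,0,-1],[0,0,-0.12,0,0,0,-1],[0,0,-0.12,0,0,0,-1],[0,0,-0.12,0,0,0,-1]]'
python3 - <<'E'
from h import *
c=camera("wrist"); cv2.imwrite("pics/wr2.png",c["image"][:,:,::-1])
c=camera("side"); cv2.imwrite("pics/si2.png",c["image"][:,:,::-1])
print(status.get_obs())
E
```

```text
time_s: 3.1
ee_pos: [0.4833, -0.3108, 0.0051]
eef_rot: [3.141, -0.001, 0.125]
force: [-1.2, 0.6, 6.3]
grip_width: 0.0175
time_s: 3.6
ee_pos: [0.4828, -0.3104, 0.1239]
eef_rot: [-3.141, 0.0, 0.125]
force: [-0.7, 0.3, -2.0]
grip_width: 0.0177
{'time_s': 3.7, 'qpos': array([-6.35208397e-01,  4.31436923e-01,  1.54179130e+00,  1.10917952e-04,
        1.17082349e+00,  8.10361896e-01]), 'joint_vel': array([ 0.00066839,  0.00236913, -0.00341911, -0.00062153,  0.00462861,
       -0.00182503]), 'tau': array([ 2.61420768e-02, -6.05280375e+01, -3.42580891e+01,  6.41609682e-02,
       -5.31121530e-02,  1.72970067e-05]), 'ee_pos': array([ 0.48253017, -0.31018069,  0.12299549]), 'eef_rot': array([-3.13982384e+00,  1.71133340e-03,  1.25184231e-01]), 'force': array([-0.2986108 ,  0.54674029, -1.17973792]), 'moment': array([-0.0188645 ,  0.08229933, -0.01106932]), 'grip_width': 0.01749626036408119}
```

View pics/wr2.png

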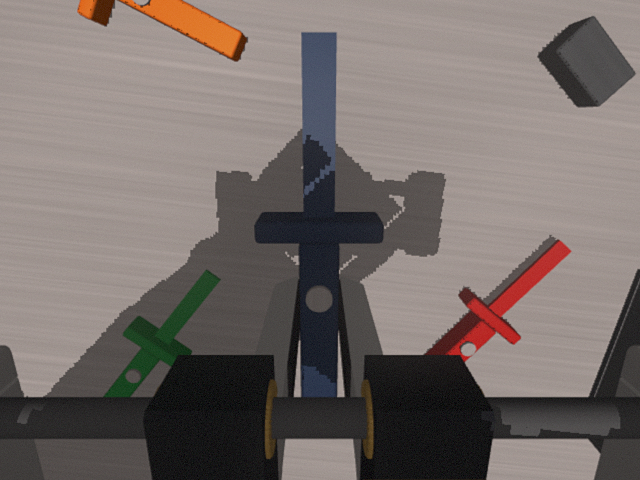

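View pics/si2.png

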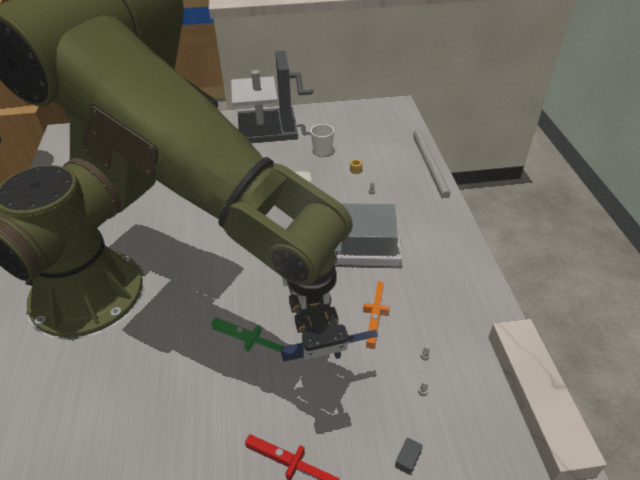

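Run:
```python
from h import *
c=camera("side"); crop(c,270,320,390,370,6,"pics/si3.png")
w=camera("wrist")
o=status.get_obs(); R=Ro.from_euler('xyz',o['eef_rot'])
for tx,tz in ((.117,-.0075),(.0415,-.017),(.0415,-.0075)): print(proj(w,o['ee_pos']+R.apply([tx,0,tz])),proj(c,o['ee_pos']+R.apply([tx,0,tz])))
```

```text
[319.72897031  27.77997863] [376.30221928 331.0999627 ]
[319.69081948 220.28018799] [336.11093789 337.16013837]
[319.64719388 214.92355204] [336.04940059 340.3182496 ]
```

View pics/si3.png

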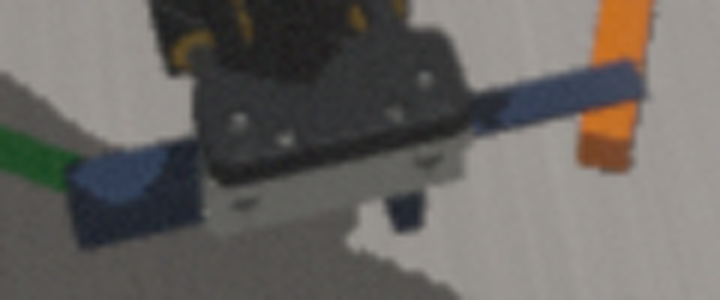

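```bash
cat >> h.py <<'E'
CH=np.array([0.6588,0.0474]); TH=-0.168
def ch(x,y=0.):
    c,s=np.cos(TH),np.sin(TH); return CH+np.array([c*x-s*y,s*x+c*y])
E
python3 - <<'E'
from h import *
p=ch(-.231); print(p)
goto([*p,0.10],yaw=TH)
E
```

```text
[0.43105221 0.0860257 ]
t 3.8 row [-0.0018, -0.3997, 0.024] [-0.0008, 0.001, 0.1866] grip 17.7 pos [ 0.4827 -0.3104  0.1234] rpy [-3.1402e+00  1.3000e-03  1.2510e-01]
```

```bash
python3 -m jog '[[0,-0.02,0,0,0,0,-1],[0,-0.05,0,0,0,0.02,-1],[-0.001,-0.09,0,0,0,0.04,-1],[-0.001,-0.13,0,0,0,0.06,-1],[-0.001,-0.17,0,0,0,0.08,-1],[-0.001,-0.21,0,0,0,0.1,-1],[-0.001,-0.25,0,0,0,0.12,-1],[-0.002,-0.29,0,0,0,0.14,-1],[-0.002,-0.33,0.01,0,0,0.16,-1],[-0.002,-0.36,0.02,0,0,0.175,-1],[-0.002,-0.38,0.024,0,0,0.187,-1],[-0.002,-0.395,0.024,0,0,0.187,-1],[-0.002,-0.4,0.024,0,0,0.187,-1],[-0.002,-0.4,0.024,0,0,0.187,-1],[-0.002,-0.4,0.024,0,0,0.187,-1]]'
python3 - <<'E'
from h import *
c=camera("wrist"); cv2.imwrite("pics/wr4.png",c["image"][:,:,::-1])
goto([*ch(-.231),0.03],yaw=TH)
for x in (-.083,-.065):
  for y in (-.058,.058): print(x,y,proj(c,[*ch(x,y),.043 if x<-.07 else .09]))
E
```

```text
time_s: 5.3
ee_pos: [0.4308, 0.0858, 0.0998]
eef_rot: [-3.141, 0.002, -0.169]
force: [0.4, -0.0, -1.8]
grip_width: 0.0176
t 5.35 row [0.0003, -0.0003, 0.0699] [-0.0006, 0.0012, -0.0008] grip 17.8 pos [0.4309 0.0857 0.0999] rpy [-3.1407e+00  1.8000e-03 -1.6920e-01]
-0.083 -0.058 [428.59630048 -12.01184666]
-0.083 0.058 [207.85490361 -11.69487173]
-0.065 -0.058 [ 463.57016639 -100.02192065]
-0.065 0.058 [172.32552615 -99.5427837 ]
```

View pics/wr4.png

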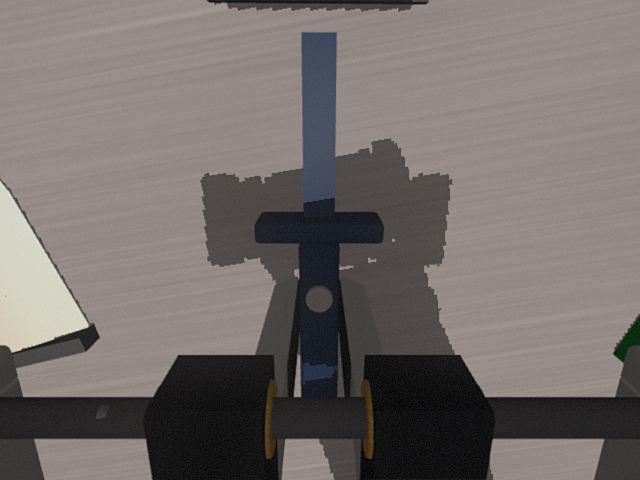

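```bash
python3 -m jog '[[0,0,0.02,0,0,0,-1],[0,0,0.045,0,0,0,-1],[0,0,0.065,0,0,0,-1],[0,0,0.07,0,0,0,-1],[0,0,0.07,0,0,0,-1],[0,0,0.07,0,0,0,-1]]'
python3 - <<'E'
from h import *
c=camera("wrist"); cv2.imwrite("pics/wr5.png",c["image"][:,:,::-1])
s=camera("side"); crop(s,250,180,430,290,4,"pics/si5.png")
w=camera("scene"); crop(w,215,215,395,325,4,"pics/sc5.png")
goto([*ch(-.231),0.03],yaw=TH)
E
```

```text
time_s: 5.95
ee_pos: [0.4313, 0.0856, 0.0307]
eef_rot: [-3.14, 0.001, -0.17]
force: [-0.4, -0.5, -1.5]
grip_width: 0.0179
t 6.1 row [-0.0002, -0.0002, 0.0007] [-0.0008, 0.0003, -0.0008] grip 17.7 pos [0.4312 0.0858 0.0307] rpy [-3.1403e+00  4.0000e-04 -1.6930e-01]
```

View pics/wr5.png

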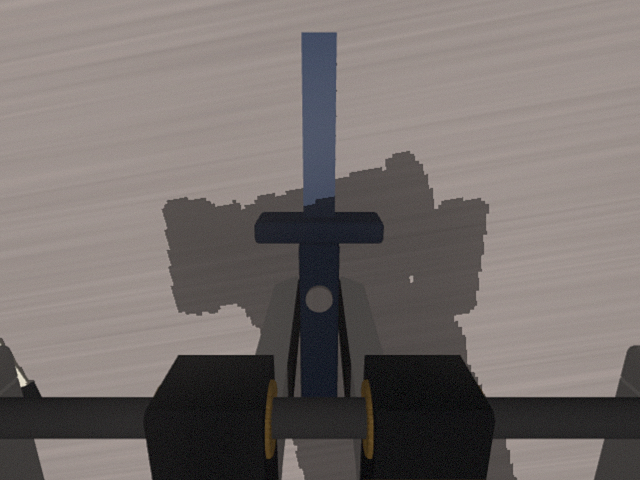

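View pics/si5.png

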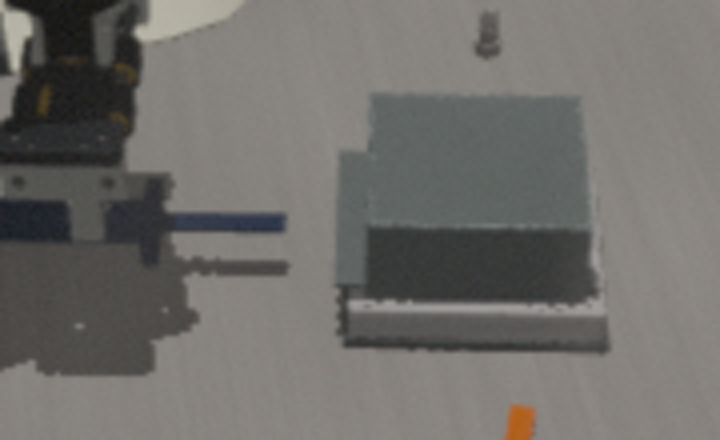

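View pics/sc5.png

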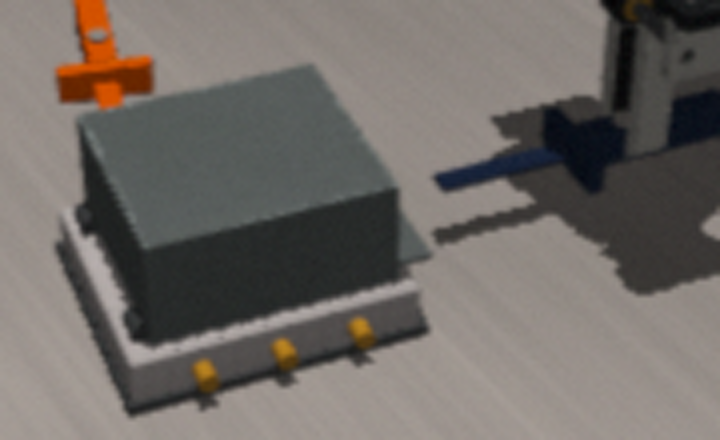

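Run:
```python
from h import *
c=camera("wrist");s=camera("side");w=camera("scene")
S=lambda p,o,k:(o[0]+(p[0]+.5)/k-.5,o[1]+(p[1]+.5)/k-.5)
ps=S((286.5,222),(250,180),4); pw=S((439,182),(215,215),4)
o=status.get_obs()
for n,r in (("s-w",tri(s,ps,w,pw)),("s-wr",tri(s,ps,c,(319,32))),("w-wr",tri(w,pw,c,(319,32)))):
    p=r[0]; d=p[:2]-CH; print(n,p.round(4),r[1].round(4),"ch x,y",(d@[np.cos(TH),np.sin(TH)]).round(4),(d@[-np.sin(TH),np.cos(TH)]).round(4))
```

```text
s-w [0.5468 0.0657 0.0371] 0.0026 ch x,y -0.1134 -0.0007
s-wr [0.5469 0.0662 0.0355] 0.0024 ch x,y -0.1134 -0.0002
w-wr [0.5455 0.0661 0.0373] 0.0003 ch x,y -0.1148 -0.0005
```

The tip triangulates to chamber x = -114 mm, y ≈ 0. Its top is at about 37–38 mm, and both camera views look clear, so I'll lower 1.5 mm and slide in.

```bash
python3 -m jog '[[0,0,0.0015,0,0,0,-1],[0.005,0,0.0015,0,0,0,-1],[0.012,0,0.0015,0,0,0,-1],[0.019,0,0.0015,0,0,0,-1],[0.026,0,0.0015,0,0,0,-1],[0.032,0,0.0015,0,0,0,-1],[0.037,0,0.0015,0,0,0,-1],[0.04,0,0.0015,0,0,0,-1],[0.04,0,0.0015,0,0,0,-1]]'
python3 - <<'E'
from h import *
c=camera("wrist"); cv2.imwrite("pics/wr6.png",c["image"][:,:,::-1])
s=camera("side"); crop(s,290,180,430,290,5,"pics/si6.png")
w=camera("scene"); crop(w,215,215,365,325,5,"pics/sc6.png")
o=status.get_obs();print(o['ee_pos'],o['eef_rot'],o['force'],o['moment'])
E
```

```text
time_s: 7.15
ee_pos: [0.4706, 0.079, 0.0287]
eef_rot: [-3.141, 0.001, -0.169]
force: [0.3, 0.9, -1.2]
grip_width: 0.0175
[0.47020056 0.07907726 0.02870198] [-3.14057792e+00  1.26535374e-03 -1.69124901e-01] [-0.96268146  0.15416951 -1.43744612] [0.06300887 0.05400649 0.03600394]
```

View pics/wr6.png

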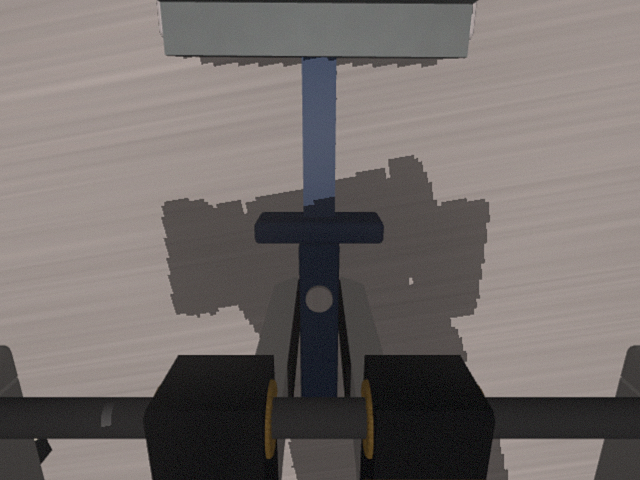

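View pics/si6.png

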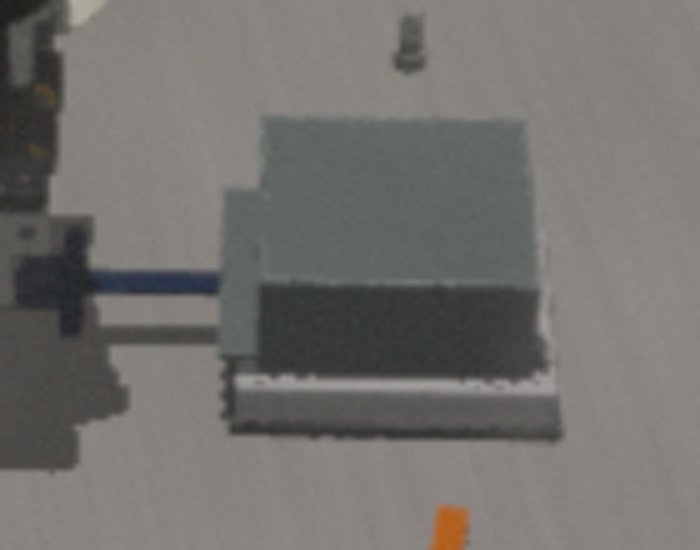

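View pics/sc6.png

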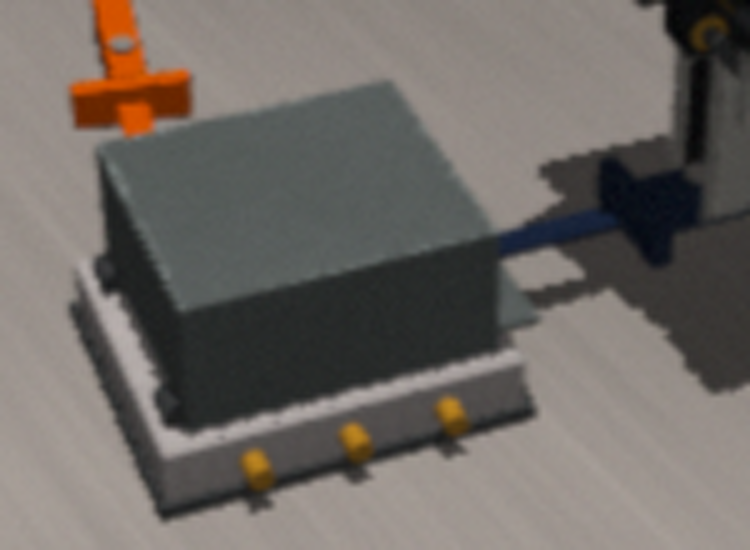

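The blade goes under the lip at wrist (319,57), with no contact force. I'll go 21 mm further in, to tip x ≈ -53.

```bash
python3 -m jog '[[0.005,0,0,0,0,0,-1],[0.01,0,0,0,0,0,-1],[0.015,0,0,0,0,0,-1],[0.019,0,0,0,0,0,-1],[0.021,0,0,0,0,0,-1],[0.021,0,0,0,0,0,-1]]'
python3 - <<'E'
from h import *
o=status.get_obs();print(o['ee_pos'],o['eef_rot'],o['force'],o['moment'])
d=o['ee_pos'][:2]-CH; x0=(d@[np.cos(TH),np.sin(TH)]); print("tip x",x0+.1165)
z0=o['ee_pos'][2]
# path: contact point on blade at inner corner C; blade top at tcp+0.0075
C=lambda t:np.array([.064-.126*np.cos(t)+.006*np.sin(t), .034+.126*np.sin(t)+.006*np.cos(t)])
for t in np.arange(0,1.55,.1):
    c=C(t); print(round(t,2),"fwd",round(c[0]+.062,4),"up",round(c[1]-.040+.040-.0075-z0,4))
E
```

```text
time_s: 7.9
ee_pos: [0.4911, 0.0755, 0.0286]
eef_rot: [-3.141, 0.001, -0.169]
force: [-0.2, 0.5, -1.7]
grip_width: 0.0171
[0.49106048 0.07549013 0.02858798] [-3.14057521e+00  1.39324094e-03 -1.69299021e-01] [-0.19521815  0.47878397 -1.71424225] [ 0.00987119  0.01554565 -0.01526548]
tip x -0.0535749127075648
0.0 fwd 0.0 up 0.0039
0.1 fwd 0.0012 up 0.0165
0.2 fwd 0.0037 up 0.0288
0.3 fwd 0.0074 up 0.0409
0.4 fwd 0.0123 up 0.0525
0.5 fwd 0.0183 up 0.0636
0.6 fwd 0.0254 up 0.074
0.7 fwd 0.0335 up 0.0837
0.8 fwd 0.0425 up 0.0925
0.9 fwd 0.0524 up 0.1003
1.0 fwd 0.063 up 0.1072
1.1 fwd 0.0742 up 0.1129
1.2 fwd 0.0859 up 0.1175
1.3 fwd 0.0981 up 0.1209
1.4 fwd 0.1105 up 0.1231
1.5 fwd 0.1231 up 0.124
```

```bash
python3 -m jog '[[0,0,-0.004,0,0,0,-1],[0.002,0,-0.01,0,0,0,-1],[0.004,0,-0.018,0,0,0,-1],[0.007,0,-0.027,0,0,0,-1],[0.012,0,-0.038,0,0,0,-1],[0.017,0,-0.049,0,0,0,-1],[0.022,0,-0.058,0,0,0,-1],[0.026,0,-0.065,0,0,0,-1],[0.026,0,-0.065,0,0,0,-1],[0.026,0,-0.065,0,0,0,-1]]'
python3 - <<'E'
from h import *
c=camera("wrist"); cv2.imwrite("pics/wr7.png",c["image"][:,:,::-1])
s=camera("side"); crop(s,290,150,430,280,4,"pics/si7.png")
o=status.get_obs();print(o['ee_pos'],o['eef_rot'],o['force'],o['moment'])
E
```

```text
time_s: 8.9
ee_pos: [0.5167, 0.071, 0.0934]
eef_rot: [-3.141, 0.002, -0.169]
force: [0.2, 0.1, -2.2]
grip_width: 0.0178
[0.51641106 0.07105923 0.09307213] [-3.14075707e+00  2.23014212e-03 -1.69233004e-01] [ 0.17784918 -0.43251214 -2.42292793] [0.07677401 0.02156873 0.01440125]
```

View pics/wr7.png

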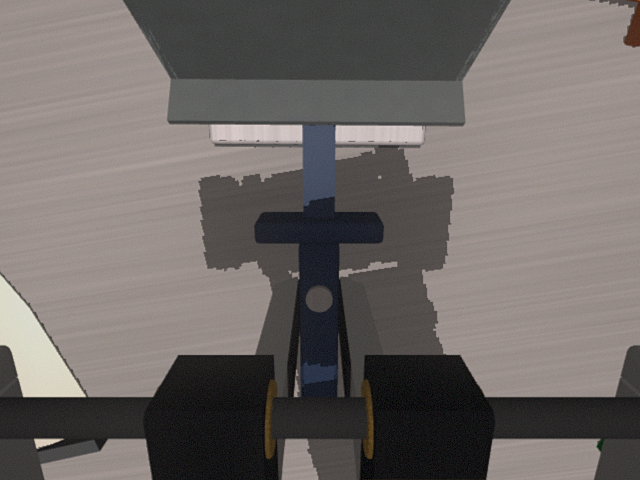

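View pics/si7.png

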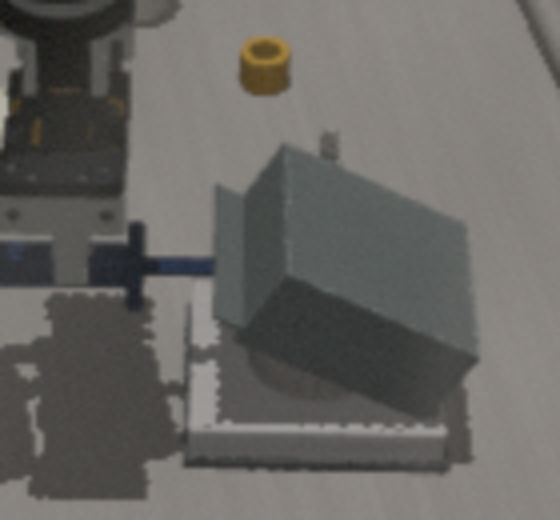

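The cover is up by about 0.5 rad on the blade with the gauge still square in the fingers. I'll continue along the arc.

```bash
python3 -m jog '[[0.01,0,-0.009,0,0,0,-1],[0.02,0,-0.019,0,0,0,-1],[0.03,0,-0.028,0,0,0,-1],[0.04,0,-0.036,0,0,0,-1],[0.051,0,-0.043,0,0,0,-1],[0.057,0,-0.046,0,0,0,-1],[0.057,0,-0.046,0,0,0,-1]]'
python3 - <<'E'
from h import *
c=camera("wrist"); cv2.imwrite("pics/wr8.png",c["image"][:,:,::-1])
s=camera("side"); crop(s,290,150,430,280,4,"pics/si8.png")
o=status.get_obs();print(o['ee_pos'],o['eef_rot'],o['force'],o['moment'])
E
```

```text
time_s: 9.7
ee_pos: [0.573, 0.0613, 0.1388]
eef_rot: [-3.141, 0.002, -0.169]
force: [-0.1, 0.1, -1.4]
grip_width: 0.0176
[0.57220921 0.06143154 0.13831593] [-3.1409485   0.00314588 -0.16923179] [ 0.00647088  0.11796618 -0.55779745] [0.08522469 0.0549966  0.01891472]
```

View pics/wr8.png

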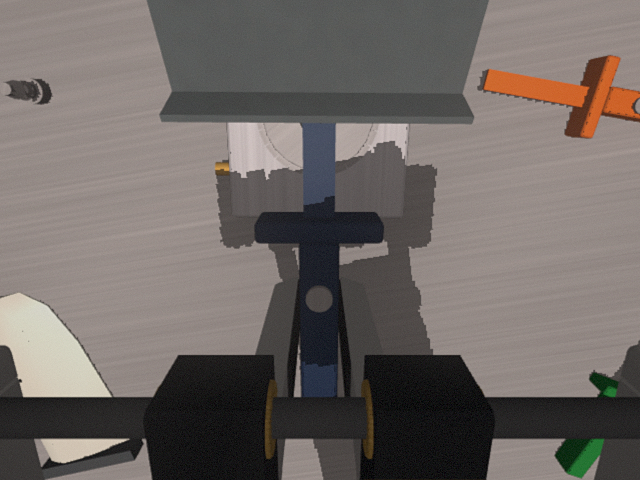

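View pics/si8.png

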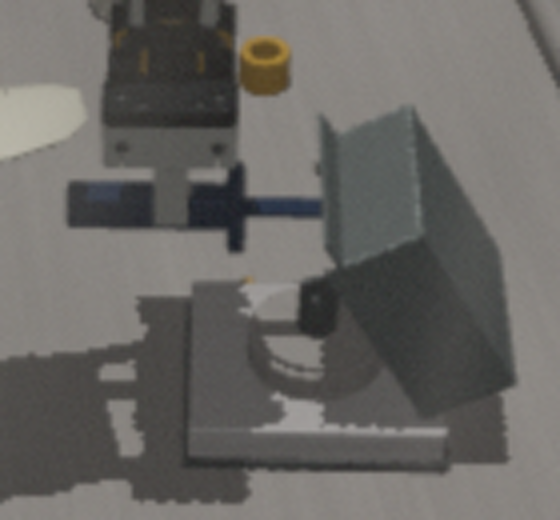

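```bash
python3 -m jog '[[0.01,0,-0.005,0,0,0,-1],[0.02,0,-0.009,0,0,0,-1],[0.03,0,-0.012,0,0,0,-1],[0.04,0,-0.014,0,0,0,-1],[0.05,0,-0.016,0,0,0,-1],[0.06,0,-0.016,0,0,0,-1],[0.06,0,-0.016,0,0,0,-1],[0.06,0,-0.016,0,0,0,-1],[0.06,0,-0.016,0,0,0,-1]]'
python3 - <<'E'
from h import *
c=camera("wrist"); cv2.imwrite("pics/wr9.png",c["image"][:,:,::-1])
s=camera("side"); crop(s,290,150,430,280,4,"pics/si9.png")
o=status.get_obs();print(o['ee_pos'],o['eef_rot'],o['force'],o['moment'])
E
```

```text
time_s: 10.7
ee_pos: [0.6308, 0.0515, 0.1539]
eef_rot: [-3.141, 0.004, -0.169]
force: [0.2, -0.1, -3.2]
grip_width: 0.0174
[0.63087834 0.05145241 0.15399956] [-3.14106364  0.00374373 -0.16904567] [-0.02958598 -0.09868012 -4.58247767] [0.04437474 0.20708837 0.03486171]
```

View pics/wr9.png

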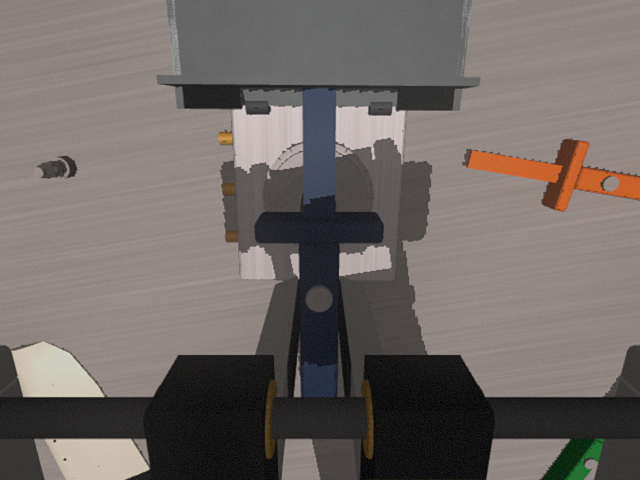

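View pics/si9.png

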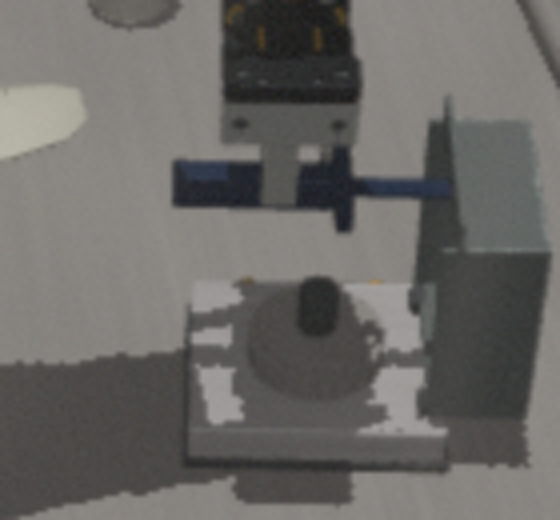

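The cover is near vertical (about 1.5 rad) and its wall edge is hooked over the blade. I'll lower the blade so that the cover can fall back to its stop.

```bash
python3 -m jog '[[0.003,0,0.004,0,0,0,-1],[0.005,0,0.01,0,0,0,-1],[0.005,0,0.016,0,0,0,-1],[0.005,0,0.02,0,0,0,-1],[0.005,0,0.02,0,0,0,-1],[0.005,0,0.02,0,0,0,-1]]'
python3 - <<'E'
from h import *
c=camera("wrist"); cv2.imwrite("pics/wr10.png",c["image"][:,:,::-1])
s=camera("side"); crop(s,290,150,430,280,4,"pics/si10.png")
o=status.get_obs();print(o['ee_pos'],o['eef_rot'],o['force'],o['moment'])
E
```

```text
time_s: 11.4
ee_pos: [0.6358, 0.0507, 0.134]
eef_rot: [-3.141, 0.004, -0.169]
force: [0.6, -0.1, -1.4]
grip_width: 0.0177
[0.63584887 0.0506634  0.13427621] [-3.14097618  0.00325646 -0.16899978] [-0.75744246 -0.58605432 -2.18463628] [ 0.0211556   0.0550017  -0.02534126]
```

View pics/si10.png

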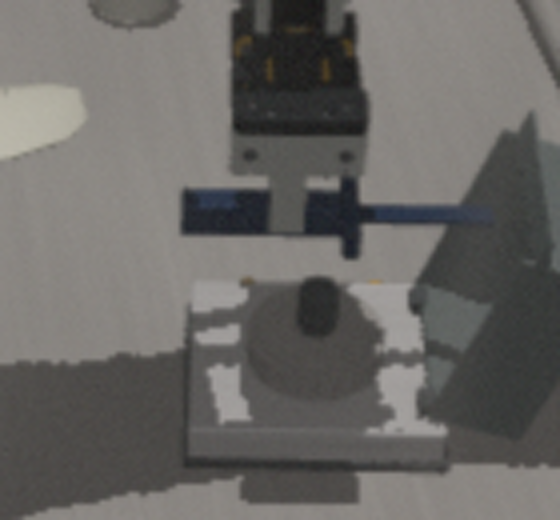

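View pics/wr10.png

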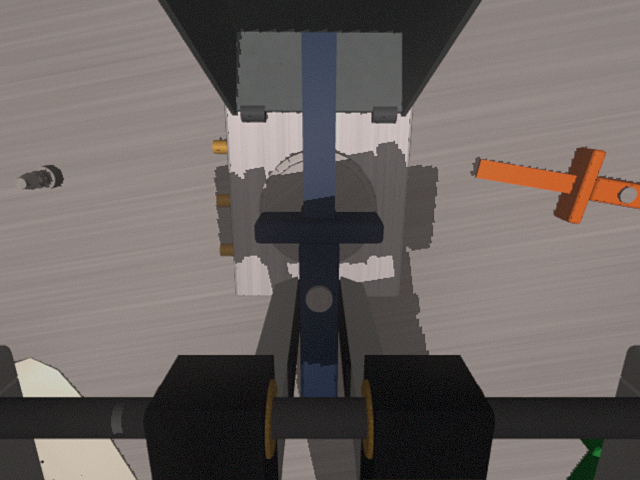

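The cover is fully back at its stop. Before laying the gauge in front of the chamber, I'll check that spot against the wingtip and the green gauge.

Run:
```python
from h import *
s=camera("side"); cv2.imwrite("pics/si11.png",s["image"][:,:,::-1])
for n,p,z in (("w1",(245,173),.02),("w2",(250,197),.02),("w3",(311,178),.02),("w4",(290,192),.02),("g1",(213,323),.0),("g2",(288,352),.0)): print(n,plane(s,*p,z).round(3))
goto([*ch(-.25),.134],yaw=TH)
p=ch(-.25);print(p, "gauge rear",ch(-.25-.057),"tip",ch(-.25+.1165))
```

```text
w1 [0.375 0.362 0.02 ]
w2 [0.384 0.255 0.02 ]
w3 [0.554 0.312 0.02 ]
w4 [0.491 0.26  0.02 ]
g1 [ 0.287 -0.132  0.   ]
g2 [ 0.439 -0.228  0.   ]
t 11.55 row [-0.2268, -0.0004, 0.001] [-0.0004, 0.0021, -0.0007] grip 17.7 pos [0.6358 0.0507 0.1343] rpy [-3.141   0.0033 -0.169 ]
[0.41231971 0.08920271] gauge rear [0.3561222  0.09873373] tip [0.52717953 0.06972265]
```

View pics/si11.png

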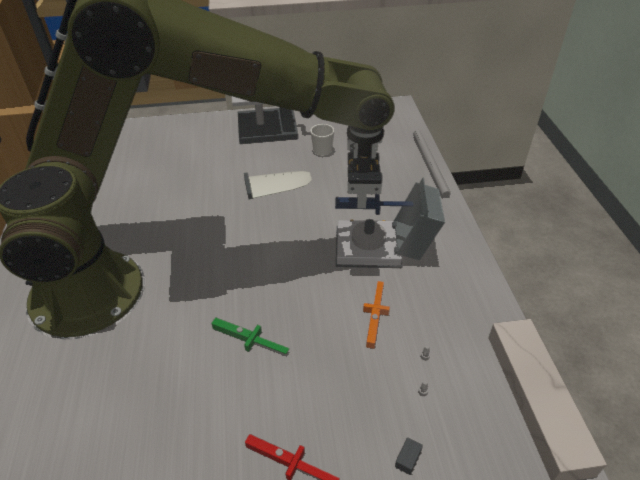

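The spot is clear: the wingtip is at y > 0.25 and the green gauge at y < -0.13. I'll retract and lower.

```bash
python3 -m jog '[[-0.01,0,0,0,0,0,-1],[-0.03,0,0,0,0,0,-1],[-0.06,0,0,0,0,0,-1],[-0.1,0,0,0,0,0,-1],[-0.14,0,0,0,0,0,-1],[-0.18,0,0,0,0,0,-1],[-0.21,0,0.01,0,0,0,-1],[-0.225,0,0.03,0,0,0,-1],[-0.227,0,0.06,0,0,0,-1],[-0.227,0,0.09,0,0,0,-1],[-0.227,0,0.11,0,0,0,-1],[-0.227,0,0.12,0,0,0,-1],[-0.227,0,0.12,0,0,0,-1]]'
python3 - <<'E'
from h import *
s=camera("side"); crop(s,230,170,430,280,4,"pics/si12.png")
o=status.get_obs();print(o['ee_pos'],o['eef_rot'],o['force'],o['moment'])
E
```

```text
time_s: 12.85
ee_pos: [0.4114, 0.0889, 0.0145]
eef_rot: [-3.141, 0.005, -0.169]
force: [-0.2, -0.1, -1.7]
grip_width: 0.0174
[0.41195069 0.08899151 0.01536831] [-3.14097145  0.00323998 -0.16904251] [-0.01416608  0.57556073 -1.29841133] [-0.01276397  0.00964921  0.02424216]
```

View pics/si12.png

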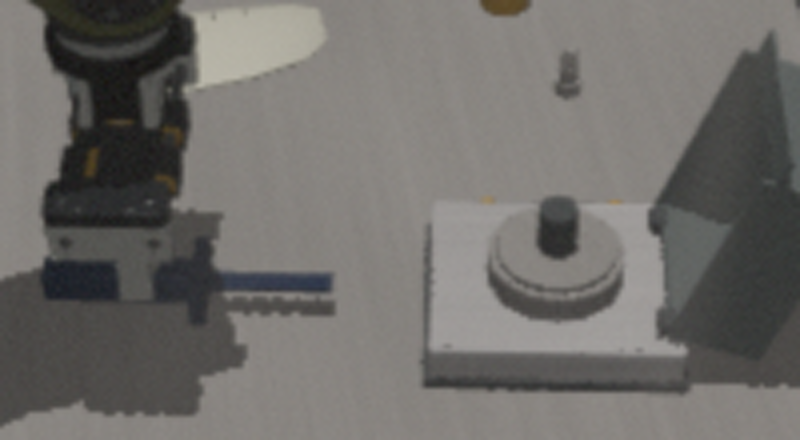

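```bash
python3 -m jog '[[0,0,0.004,0,0,0,-1],[0,0,0.008,0,0,0,-1],[0,0,0.0095,0,0,0,-1],[0,0,0.0095,0,0,0,-1],[0,0,0.0095,0,0,0,-0.4],[0,0,0.0095,0,0,0,-0.4],[0,0,0.0095,0,0,0,-0.4],[0,0,0.0095,0,0,0,-0.4],[0,0,0.0095,0,0,0,-0.4],[0,0,0.0095,0,0,0,-0.4]]' 10
python3 -m jog '[[0,0,-0.01,0,0,0,-0.4],[0,0,-0.04,0,0,0,-0.4],[0,0,-0.09,0,0,0,-0.4],[0,0,-0.13,0,0,0,-0.2],[0,0,-0.15,0,0,0,-0.2],[0,0,-0.15,0,0,0,-0.2]]'
python3 - <<'E'
from h import *
c=camera("wrist"); cv2.imwrite("pics/wr13.png",c["image"][:,:,::-1])
s=camera("side"); crop(s,230,170,430,280,4,"pics/si13.png")
w=camera("scene"); crop(w,200,190,400,330,4,"pics/sc13.png")
o=status.get_obs();print(o['ee_pos'],o['eef_rot'],o['force'],o['moment'])
E
```

```text
time_s: 13.9
ee_pos: [0.4119, 0.089, 0.0059]
eef_rot: [-3.141, 0.003, -0.169]
force: [-0.6, -0.6, -0.0]
grip_width: 0.0283
time_s: 14.5
ee_pos: [0.4136, 0.089, 0.1591]
eef_rot: [-3.139, -0.002, -0.169]
force: [-0.0, 0.2, -0.9]
grip_width: 0.0376
[0.41184185 0.088764   0.15509923] [-3.1413249   0.00446152 -0.16906342] [ 0.2774467  -0.63607783 -1.0334538 ] [ 0.00545444 -0.04871229 -0.02382713]
```

View pics/si13.png

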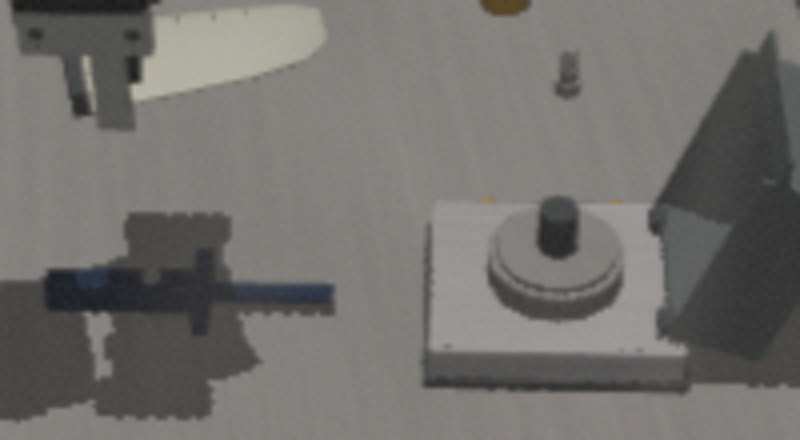

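View pics/sc13.png

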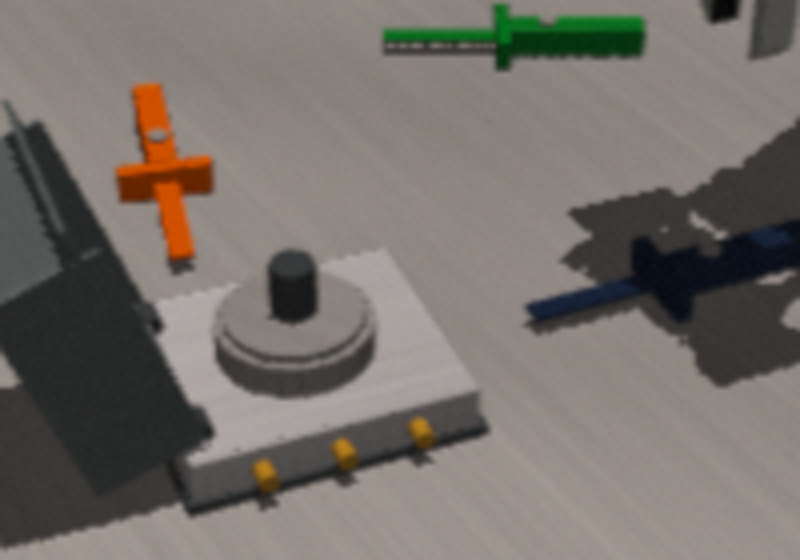

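View pics/wr13.png

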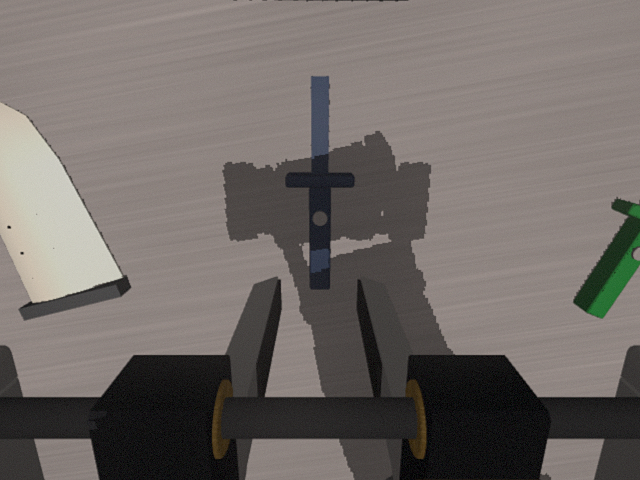

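The gauge lies flat and let go, seen in all three views. Next I'll measure the knob.

Run:
```python
from h import *
s=camera("side");w=camera("scene")
S=lambda p,o,k:(o[0]+(p[0]+.5)/k-.5,o[1]+(p[1]+.5)/k-.5)
ps=S((559,205),(230,170),4); pw=S((293,264),(200,190),4)
print(tri(s,ps,w,pw),plane(s,*ps,.083),plane(w,*pw,.083))
# flange ellipse centre at z .053: side crop x 489..624
ps=S((556,252),(230,170),4);pw=S((296,322),(200,190),4); print(plane(s,*ps,.053),plane(w,*pw,.053))
goto([*CH,.155],yaw=TH)
```

```text
(array([0.65868076, 0.04899272, 0.08256258]), np.float64(0.0014964814870097245)) [0.65921986 0.04813388 0.083     ] [0.65820251 0.04966778 0.083     ]
[0.65742317 0.04023502 0.053     ] [0.66163121 0.05666017 0.053     ]
t 14.75 row [0.2504, -0.0008, -0.0016] [-0.0, 0.0034, -0.0007] grip 37.3 pos [0.4118 0.0888 0.1548] rpy [-3.1416  0.0054 -0.1691]
```

```bash
python3 -m jog '[[0.03,0,0,0,0.003,0,0],[0.08,0,0,0,0.003,0,0],[0.13,0,0,0,0.003,0,0],[0.18,0,0,0,0.003,0,0],[0.22,0,0,0,0.003,0,0],[0.245,-0.001,0,0,0.003,0,0],[0.25,-0.002,0,0,0.003,0,0],[0.25,-0.002,0,0,0.003,0,0],[0.25,-0.002,0,0,0.003,0,0],[0.25,-0.002,0,0,0.003,0,0]]'
python3 - <<'E'
from h import *
c=camera("wrist"); cv2.imwrite("pics/wr14.png",c["image"][:,:,::-1])
print(proj(c,[.6587,.0488,.083]),proj(c,[*CH,.083]))
goto([.6587,.0485,.057],yaw=TH)
E
```

```text
time_s: 15.75
ee_pos: [0.6579, 0.0489, 0.1536]
eef_rot: [3.142, 0.001, -0.169]
force: [0.3, 0.7, 0.3]
grip_width: 0.0469
[318.88459089 246.07201109] [320.92751828 245.59676657]
t 15.8 row [0.0008, 0.0003, 0.0968] [-0.0001, 0.0002, -0.0005] grip 47.2 pos [0.658  0.0489 0.1538] rpy [-3.1415e+00  4.0000e-04 -1.6870e-01]
```

View pics/wr14.png

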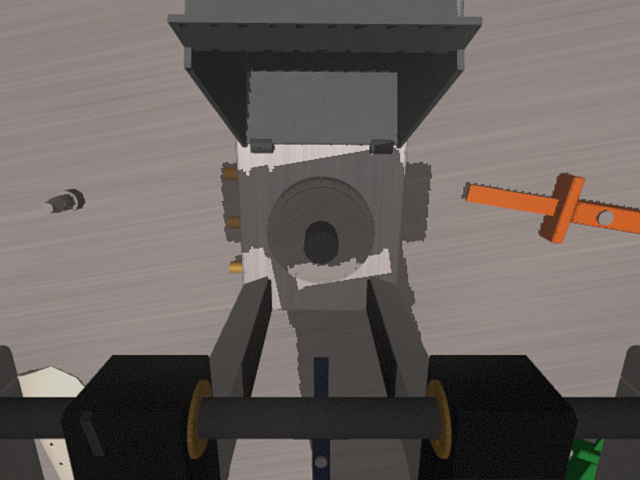

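The knob is seen at wrist (321,244), matching the chamber centre to about 1 px. I'll descend and grip.

```bash
python3 -m jog '[[0.001,0.001,0.03,0,0,0,0],[0.001,0.001,0.06,0,0,0,0],[0.001,0.001,0.08,0,0,0,0],[0.001,0.001,0.092,0,0,0,0],[0.001,0.001,0.097,0,0,0,0],[0.001,0.001,0.097,0,0,0,0],[0.001,0.001,0.097,0,0,0,-1],[0.001,0.001,0.097,0,0,0,-1],[0.001,0.001,0.097,0,0,0,-1],[0.001,0.001,0.097,0,0,0,-1],[0.001,0.001,0.097,0,0,0,-1],[0.001,0.001,0.097,0,0,0,-1],[0.001,0.001,0.097,0,0,0,-1]]' 60
python3 - <<'E'
from h import *
s=camera("side"); crop(s,320,150,440,270,5,"pics/si15.png")
o=status.get_obs();print(o['ee_pos'],o['eef_rot'],o['force'],o['moment'],o['grip_width'])
E
```

```text
time_s: 17.1
ee_pos: [0.6591, 0.0478, 0.0575]
eef_rot: [-3.141, -0.001, -0.169]
force: [-2.6, 0.4, 5.7]
grip_width: 0.0226
[0.65903981 0.04773357 0.05748336] [-3.14143755e+00 -4.60649174e-04 -1.68707161e-01] [-0.88085186 -0.83046531  5.5096369 ] [-0.09182441  0.25683795  0.00074645] 0.022985703710847998
```

View pics/si15.png

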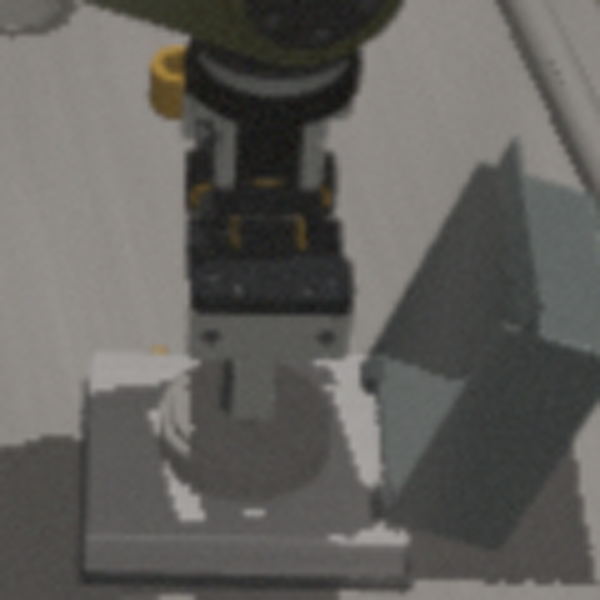

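```bash
python3 -m jog '[[0,0,-0.001,0,0,0,-1],[0,0,-0.002,0,0,0,-1],[0,0,-0.003,0,0,0,-1],[0,0,-0.004,0,0,0,-1],[0,0,-0.005,0,0,0,-1],[0,0,-0.006,0,0,0,-1],[0,0,-0.007,0,0,0,-1],[0,0,-0.008,0,0,0,-1],[0,0,-0.009,0,0,0,-1],[0,0,-0.01,0,0,0,-1]]'
python3 - <<'E'
from h import *
s=camera("side"); crop(s,320,150,440,270,5,"pics/si16.png")
o=status.get_obs();print(o['ee_pos'],o['eef_rot'],o['force'],o['moment'],o['grip_width'])
E
```

```text
time_s: 18.15
ee_pos: [0.6598, 0.0478, 0.0688]
eef_rot: [-3.141, -0.003, -0.169]
force: [0.6, -0.5, 3.3]
grip_width: 0.0227
[0.65986347 0.04779643 0.0690576 ] [-3.14089140e+00 -3.10740610e-03 -1.68666791e-01] [-1.49130757  0.49334248  9.15536223] [-0.0060109   0.11048732  0.00109897] 0.022652446205804866
```

View pics/si16.png

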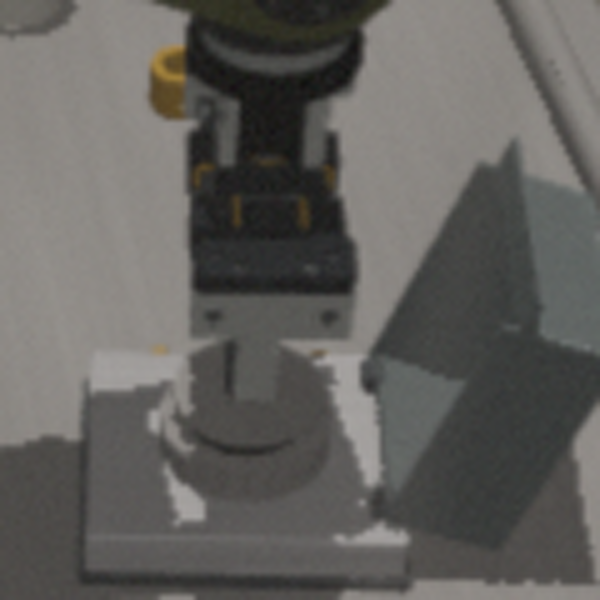

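The cap comes up with the fingers: the gap over the collar shows at (240,450) in the crop, about 11 mm of lift. I'll go on to about 22 mm.

```bash
python3 -m jog '[[0,0,-0.002,0,0,0,-1],[0,0,-0.004,0,0,0,-1],[0,0,-0.006,0,0,0,-1],[0,0,-0.008,0,0,0,-1],[0,0,-0.01,0,0,0,-1],[0,0,-0.0105,0,0,0,-1],[0,0,-0.0105,0,0,0,-1],[0,0,-0.0105,0,0,0,-1],[0,0,-0.0105,0,0,0,-1],[0,0,-0.0105,0,0,0,-1],[0,0,-0.0105,0,0,0,-1],[0,0,-0.0105,0,0,0,-1]]'
python3 - <<'E'
from h import *
s=camera("side"); crop(s,320,150,440,270,5,"pics/si17.png"); cv2.imwrite("pics/si17f.png",s["image"][:,:,::-1])
w=camera("scene"); crop(w,200,170,360,330,4,"pics/sc17.png")
c=camera("wrist"); cv2.imwrite("pics/wr17.png",c["image"][:,:,::-1])
o=status.get_obs();print(o['ee_pos'],o['eef_rot'],o['force'],o['moment'],o['grip_width'],o['time_s'])
E
```

```text
time_s: 19.4
ee_pos: [0.6598, 0.0478, 0.0795]
eef_rot: [-3.141, -0.003, -0.169]
force: [0.2, 0.7, -2.3]
grip_width: 0.0229
[0.6598573  0.0478029  0.07958595] [-3.14088162 -0.00319606 -0.16864075] [ 0.27052329 -0.13141694 -2.22297139] [ 0.01983978  0.01843391 -0.00664586] 0.02307627009437106 19.55
```

View pics/si17.png

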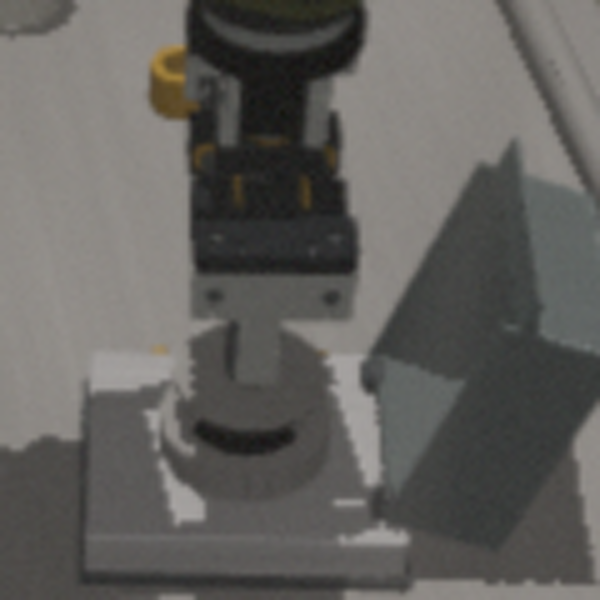

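View pics/sc17.png

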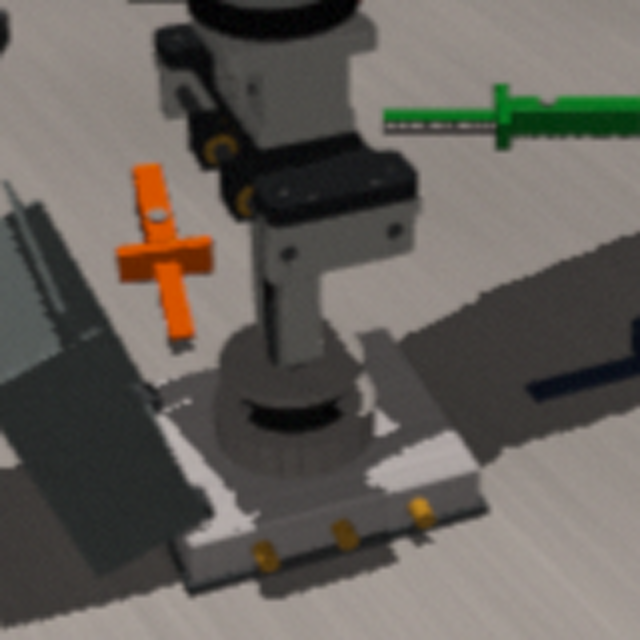

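View pics/wr17.png

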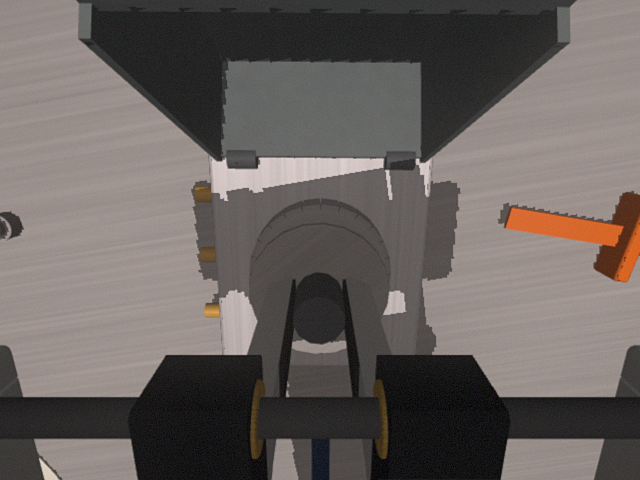

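View pics/si17f.png

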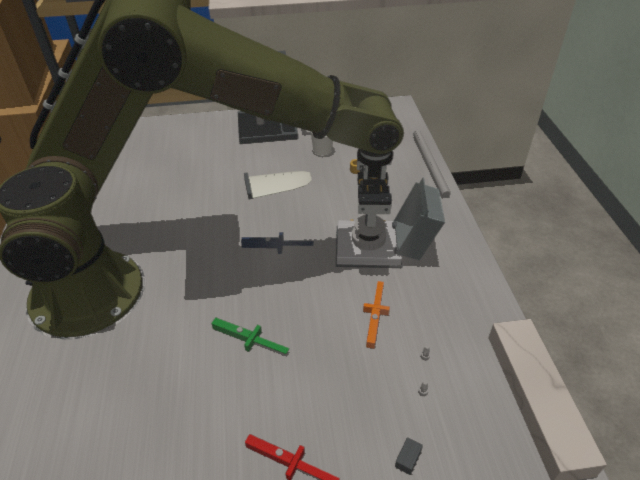

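Run:
```python
from h import *
s=camera("side");w=camera("scene")
M=s["world_from_camera"][:3,3]; d=(M[:2]-CH); d/=np.linalg.norm(d)
M2=w["world_from_camera"][:3,3]; d2=(M2[:2]-CH); d2/=np.linalg.norm(d2)
for h in (0,11,15,20,22,24,28):
    p=proj(s,[*(CH+.036*d),.048+h/1000]); q=proj(w,[*(CH+.036*d2),.048+h/1000])
    print(h,((p-[320,150]+.5)*5-.5).round(1),((q-[200,170]+.5)*4-.5).round(1))
o=status.get_obs();print(o['joint_vel'].round(4))
```

```text
0 [240.6 465. ] [294.3 443.8]
11 [241.8 448. ] [293.5 426.2]
15 [242.3 441.8] [293.2 419.7]
20 [242.9 434. ] [292.9 411.5]
22 [243.1 430.8] [292.7 408.2]
24 [243.3 427.7] [292.6 404.9]
28 [243.8 421.3] [292.3 398.3]
[-0.0005  0.0004  0.0006 -0.0009  0.0013  0.0009]
```

The flange's lower edge is at crop row 430 in the side view and 406 in the scene view. Both match a lift of about 22 mm, with no slip and the cap level. The gauge is flat and the cover is back, so I'm handing in.

Run:
```python
from station import ctrl
print(ctrl.hand_in())
```

```text
the job is handed in; nothing more can be done
None
```

I levered the cover back to its stop with the blue gauge's blade and laid the gauge flat in front of the chamber. I then pulled the cap free of its seal by its knob and handed in at about 19.7 s while still holding it. The hand-in gives no verdict.

**Cap:** the last images from the side and scene cameras both put the flange about 22 mm above its seat, level and still, with no slip in the grip. The fingers were within about 1.5 mm of the seat's centre and reported a 23 mm opening on the 24 mm knob.

**Cover and gauge:** the last images show the cover fully back and the gauge flat on the counter. The gauge was let go at TCP height 5.9 mm, against 5.1 mm when I picked it up off the counter.

**Bystanders:** the wingtip, nipples, bushing, setting block and cup look undisturbed wherever they can be seen. I judged this by eye and did not measure it. In the last pictures the arm covers or partly hides the bushing, one nipple and the cup.

**What disagreed:**
- **Camera heights:** the cameras read heights about 1–2 mm low. I allowed for this when setting the blade height for the slot.
- **Wrist force:** it read 3 to 9 N upward partway through the cap pull, when I expected a downward load. It settled at about -2.2 N once the cap was clear, which fits the cap's weight.

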